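# Shut and bolt the scrap box

### The job

Shut and bolt the dark grey steel scrap box: press its lid fully down, then push the bolt's knob along the slot until the bolt has gone through the staple on the lid as far as it goes, and push the knob over towards the front, right down into the short leg of the slot, so that the bolt cannot slide back. Do it all by pushing with the fingertips or the outside of the fingers: do not take the knob or the lid between the fingers or lift the lid from below, and leave the side cutters, the steel block and the matchbox beside the box where they lie.

Things in the scene. Friction and masses are not known exactly. Their poses are not given: they have to be found in the camera images.
- scrap_box: Dark grey sheet-steel box standing fast on the bench, 150 (x) x 270 (y) x 75 mm (z), label holder on its front. Origin: centre of its underside; x to the back, y along its length, to the left seen from the front, z up; its front faces the robot within 0.35 rad. The lid closes its right half (y = -135 to +3); the left half is a fixed deck, top at z = 75, that carries the bolt.
- lid (a joint): Lid angle, rad. 0 = shut (its stop), grows as it opens up and back; it starts 0.55 to 0.95 open. Hinge axis parallel to box y at x = 77, z = 74 mm in the box frame. A friction hinge: the lid stays where it is left; 1 to 3 N at the front edge move it down.
- lid_front (a point): Point on the lid's outer face where it can be pressed, 132 mm from the hinge axis, 20 mm from the front edge, at y = -66 in the box frame; when shut at x = -55, y = -66, z = 75. z axis: out of the lid's outer face. The lid is 138 mm wide (box y from -135 to +3).
- staple (a point): Centre of the eye of the steel staple on the lid's left edge, which stands 28 mm above the lid, 25 x 13 mm. With the lid shut it is in line with the bolt (box frame x = -25, y = -17, z = 91), whose rod (14 mm diameter) goes through it.
- bolt (a joint): Slide of the bolt, m. 0 = drawn fully back (to box +y); grows as it slides to the right (box -y), through the staple; 0.046 = thrown fully, pin at the end of the long leg. Starts between 0 and 0.012. Friction about 2 N; it stays where it is left. Held by the slot as soon as the knob is turned down.
- handle (a joint): Roll of the bolt's pin with its knob about the bolt axis, rad. 0 = upright, in the long leg (0.1 free play, 0.2 if pushed sideways hard); grows as the knob tips to the front (box -x), which the slot allows only once the bolt is thrown past 0.042 m; 1.05 = fully down, end of the short leg. About 1 N at the knob turns it; it stays where it is left.
- knob (a point): Centre of the steel ball knob, 18 mm diameter, on an 8 mm pin, 45 mm from the bolt axis. Upright it is at x = -25, z = 136 mm and y = 95 minus the slide in the box frame; fully down at x = -64, z = 113. Between the tube's top (z = 103) and the knob's underside 24 mm of pin are free.
- side_cutter: Side cutters with black grips, 57 x 94 x 16 mm, lying behind the box; leave alone.
- doming_block: Dark steel doming block, a 50 mm cube with hollows, behind the box; leave alone.
- matchbox: Matchbox 36 x 52 x 14 mm, lying to the right of the box; leave alone.
- slot_corner (a point): Corner of the L-shaped slot, on top of the bolt's tube: a steel tube of 24 mm diameter along box y, axis at x = -25, z = 91, from y = 15 to 112 mm (box frame). The slot's long leg runs 46 mm along the tube's top to this corner (y = 49); the short leg goes on from here round the front (-x side) of the tube. Axes as the box's.

How it is judged (in metres and radians):
On the way, in this order (a step that is already met when the one before it is completed fails the run):
1. the lid is shut, the bolt still drawn back (value of joint lid below 0.03 rad and value of joint bolt below 0.03 m), for 0.2 s.
2. the lid still shut, the bolt is pushed through the staple to the end of the long leg (value of joint lid below 0.03 rad and value of joint bolt above 0.041 m), for 0.05 s.
3. the knob is pushed down into the short leg (value of joint bolt above 0.041 m and value of joint handle above 0.9 rad), for 0.2 s.
At the end, for the whole second after the job is handed in: The lid is shut (within 0.03 rad), the bolt is through the staple (slide over 41 of 46 mm) and its knob lies down in the short leg (roll over 0.9 of 1.05 rad), all at rest (all of step 3 and value of joint lid below 0.03 rad and angular speed of lid below 0.05 rad/s); the robot touches nothing.
It fails at once if the lid is swung further open than it ever starts (value of joint lid above 1.05 rad).
It fails at once if the knob is taken between the fingers (distance between knob and the grasp point below 0.013 m and contact force between the fingers and handle above 1 N).
It fails at once if the lid is taken between the fingers or hooked from below (z of the grasp point in the frame of lid_front below 0.006 m and contact force between the fingers and lid above 1 N).
It fails at once if the side cutters, the doming block or the matchbox are moved or lifted by more than 20 mm (distance of any of side_cutter, doming_block, matchbox from where it was at the start of the episode above 0.02 m).
It also fails if it takes over 51 s, if anything falls off the work surface, if the arm or the gripper's body presses on something with over 40 N, if the wrist force passes 120 N, or if a joint passes its speed limit or range.

### The arm

A 6-joint arm with a two-finger parallel gripper is mounted at the origin on a cart in front of the work surface, level with it; the furniture and walls round the work are solid. World frame = base frame: x ahead of the robot, y to its left, z up, the work surface at z = 0. Lengths are in mm, angles in rad, forces in N, time in s.
With the tool pointing down it reaches from about 350 to 975 mm from the base axis. Payload 7.1 kg.
Tool frame: the origin (TCP) lies midway between the tips of the shut fingers; the grasp point (between the pads) lies 19 mm behind it (ctrl.grip_depth is the distance from the TCP to the grasp point, in mm); z points along the fingers, y is the line along which they close (so a half turn about z gives the same grasp; the last joint's range is limited). The gripper opens to 88 mm and grips with 3 to 60 N. Pads are 20 mm wide; open, the fingers measure 115 mm over their backs; the gripper's body (75 mm by 178 mm) begins 61 mm behind the grasp point.
Start: joints at [-1.126, 0.423, 1.63, -0, 1.089, -0.019], TCP at [279.608, -558.949, 222.675] pointing down, gripper open.
Joint ranges: [-3, 3], [-0.9, 2.11], [0.09, 2.58], [-1.31, 4.45], [0.11, 2.69], [-2.54, 2.54]. Speed limits (rad/s): [2.39, 2.39, 3.01, 3.14, 3.14, 3.14].

### API

Orientations are given as a rotation vector (axis times angle).
In Python, from workcell import ctrl, cams gives the robot as it stands.
- The arm moves only by the tool move_arm, never from a script. Its argument "steps" is a list of rows, each a list of 3 entries, a list of its own where there are three numbers: the shift along the tool's x, y, z in units of 25 mm (1.0 is 25 mm), then the turn about the tool's z in units of 5 degrees (1.0 is 5 degrees), then the closure, from 0 (fully open) to 1 (shut). A call has 1 to 20 rows; each row shifts and turns the commanded pose from where the row before left it, along the tool's axes as they then stand; what a row does not reach is not made up. A row lasts 1/12 s, in which the tool goes at most 41.7 mm and 7.16 degrees, less where a joint would pass 70% of its speed; a pose out of reach is approached as far as the arm can. A call is refused whole if a number of a shift passes 1 or a number of a turn 1, either way. A call with a gripper value outside its range is refused whole. The fingers move at their own pace and stop on an object; the grip force is fixed at half the most. Time passes only in rows, so rows that do not move let the fingers close. It gives the time, the measured TCP pose, the force, the opening and the grip force at its end, in the units of the state.
- ctrl.get_obs(): the state, without advancing time (a new reading comes with each control period).
- cams.get_image(name): name is "side" or "top" or "wrist"; returns a dict with "image" (400x640x3 uint8, red, green, blue), "camera_matrix" (3x3 intrinsics, pixels), "k1" (the pictures are not rectified: a ray, as slopes to the right and down, at radius r is drawn at 1 + k1 r^2 times it, then the intrinsics apply), "xyz" and "rotation" of the camera in the world; the wrist camera has in their place "mount" (4x4, takes a point from camera to tool coordinates, whose origin is the TCP and whose axes are the flange's). Camera axes: x right, y down, z forward; pixel columns grow to the right and rows downward; lengths in mm; the calibration is good to about 2 mm. A picture is of the moment at which its call begins: read the wrist's pose just before it. There is no depth.
- ctrl.close_job(): hands the job in; it is judged then, once.
Trained networks look in the newest picture that a camera, given by its name, has taken for a name from the list of things; names that differ only in an ending like _2 or _b are one class to them, and where a whole thing is asked for, a point or a joint stands for the part that bears it (a point fixed in the world has none). Each returns a list of dicts, best first, with "p" (0 to 1); they miss things now and then, are a little off and sometimes report something else, mostly with a low value. They report only what shows in the picture. A call takes as long as a camera call.
- cams.boxes_of(camera, thing): "rect" ([centre column, centre row, width, height] in pixels, round what is visible of it).
- cams.cut_out(camera, thing): "pixels" (400x640 bool, what is visible of it) and "rect" ([centre column, centre row, width, height] in pixels, round what is visible of it).
The state is a dict: "t": time; "qpos": joint angles; "qvel": joint speeds; "joint_torque": joint torques, N m; "ee_pos": TCP position; "orientation": TCP orientation; "ft_force": force on the tool from outside, world axes, zero at the start; "moment": the same for the moment, N m; "width": finger opening in mm; "grasp_force": force on a finger pad.
Only numpy, scipy, OpenCV 4.12 (cv2) and the standard library are available. Lean on these libraries where they do the work, as an engineer would, in place of code of your own. Each camera call takes 0.05 s, during which the arm holds its last target. There are 200 camera calls.

## Working session

There is one attempt and no reset: what is moved stays moved. The work goes in short steps, Python scripts to look and compute and a tool call to move; the robot and the scene stay as the last step left them, time stands still between calls to the robot, and variables do not carry over. Pictures are saved under pics/ and viewed, at most 10 in all, crops included, and the job is handed in when it is done.

Besides the shell and the picture viewer there is one more tool, called after "Request:" in YAML: its name, and indented under it one key for each argument. move_arm: Moves the arm, as the interface text tells. Its arguments: {"type":"object","properties":{"steps":{"type":"array"}},"required":["steps"]}

```bash
mkdir -p pics
cat > h.py <<'E'
from workcell import ctrl,cams
import numpy as np,cv2
def show(n): print({k:(np.round(v,3).tolist() if not np.isscalar(v) else v) for k,v in n.items()})
E
python3 - <<'E'
from h import *
o=ctrl.get_obs();show(o)
for c in ['side','top']:
    d=cams.get_image(c);cv2.imwrite(f'pics/{c}0.png',d['image'][:,:,::-1])
    show({k:v for k,v in d.items() if k!='image'})
    for t in ['scrap_box','lid','knob','staple','bolt','slot_corner','matchbox','doming_block','side_cutter']:
        r=cams.boxes_of(c,t); print(c,t,[(round(x['p'],2),np.round(x['rect'],1).tolist()) for x in r[:2]])
E
```

```text
{'t': 0.0, 'qpos': [-1.126, 0.424, 1.631, -0.0, 1.089, -0.019], 'qvel': [-0.0, -0.001, 0.0, -0.002, -0.002, -0.002], 'joint_torque': [0.001, -54.462, -27.367, 0.064, 0.023, -0.0], 'ee_pos': [279.373, -558.445, 221.91], 'orientation': [-3.056, -0.722, 0.001], 'ft_force': [0.228, 0.206, -0.891], 'moment': [0.005, -0.021, -0.0], 'grasp_force': 0.0, 'width': 87.69661385963515}
{'camera_matrix': [[507.302, 0.0, 321.96], [0.0, 507.302, 197.835], [0.0, 0.0, 1.0]], 'k1': -0.12513063821152876, 'xyz': [1427.703, -10.067, 507.757], 'rotation': [-1.566, -1.47, 0.941]}
side scrap_box [(0.91, [344.6, 207.3, 155.2, 131.6])]
side lid [(0.64, [310.3, 186.4, 88.8, 90.0])]
side knob []
side staple [(0.95, [309.8, 184.9, 84.8, 88.1])]
side bolt [(0.67, [376.3, 191.4, 48.0, 23.1]), (0.2, [344.9, 205.9, 158.4, 135.9])]
side slot_corner [(0.93, [345.4, 206.1, 153.9, 131.8])]
side matchbox []
side doming_block [(0.75, [378.8, 275.9, 32.0, 43.8]), (0.73, [395.9, 186.2, 11.5, 19.0])]
side side_cutter [(0.78, [304.1, 273.1, 48.5, 25.3])]
{'camera_matrix': [[402.682, 0.0, 321.838], [0.0, 402.682, 196.45], [0.0, 0.0, 1.0]], 'k1': 0.02603632954323301, 'xyz': [531.744, 25.707, 948.947], 'rotation': [-2.152, 2.171, -0.073]}
top scrap_box [(0.8, [305.6, 218.4, 137.3, 106.7])]
top lid [(0.7, [336.2, 219.2, 81.5, 62.3])]
top knob []
top staple [(0.76, [334.2, 218.2, 79.9, 67.6])]
top bolt [(0.69, [307.2, 217.0, 138.3, 106.4]), (0.56, [275.4, 219.8, 41.8, 20.5])]
top slot_corner [(0.62, [307.5, 219.2, 137.7, 100.3])]
top matchbox [(0.65, [266.2, 216.6, 23.0, 11.4]), (0.55, [370.2, 267.3, 25.6, 25.2])]
top doming_block [(0.94, [289.0, 157.6, 25.2, 20.9]), (0.29, [371.4, 267.7, 23.5, 25.4])]
top side_cutter [(0.82, [345.3, 171.7, 33.2, 27.3]), (0.66, [274.9, 220.8, 38.2, 18.1])]
```

Run:
```python
import cv2
a=cv2.imread('pics/top0.png')[130:290,220:420]; cv2.imwrite('pics/top0c.png',cv2.resize(a,None,fx=3.75,fy=3.75,interpolation=2))
a=cv2.imread('pics/side0.png')[130:300,250:450]; cv2.imwrite('pics/side0c.png',cv2.resize(a,None,fx=3.5,fy=3.5,interpolation=2))
```

```text
(no output)
```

View pics/top0c.png

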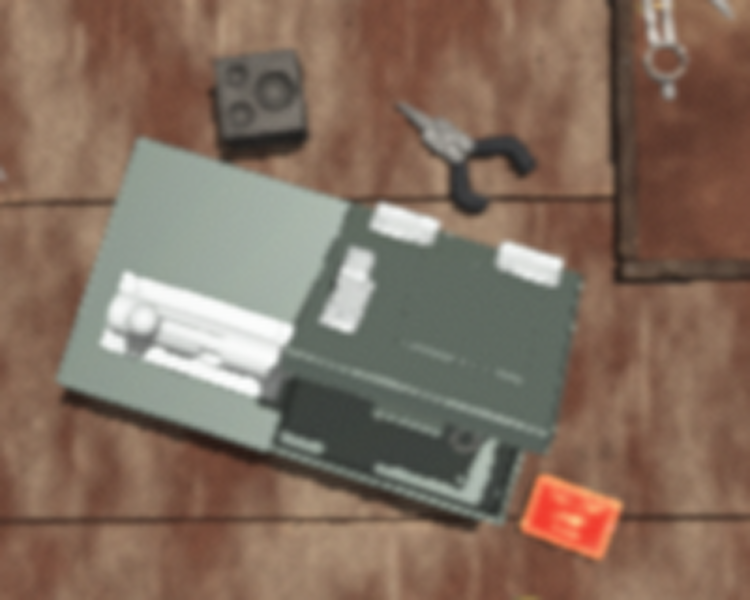

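View pics/side0c.png

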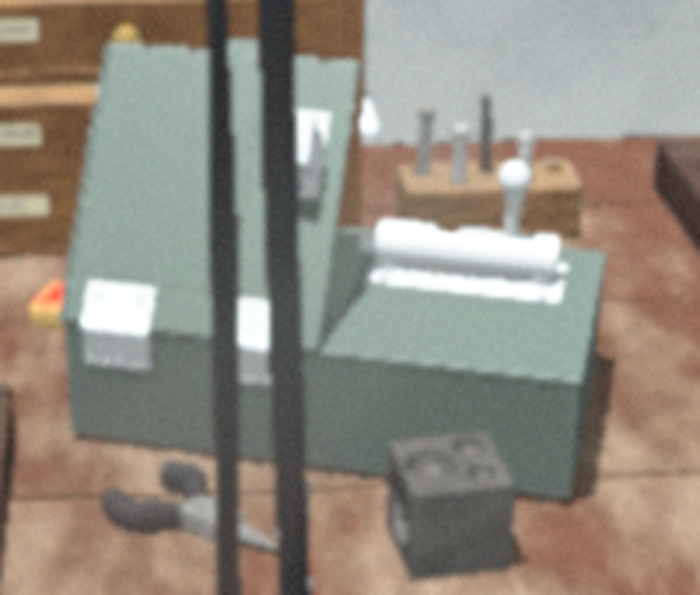

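```bash
cat >> h.py <<'E'
from scipy.spatial.transform import Rotation as R
from scipy.optimize import least_squares
def proj(d,P):
    P=np.atleast_2d(P); r=np.array(d['rotation']); M=r if r.shape==(3,3) else R.from_rotvec(r).as_matrix()
    q=(P-np.array(d['xyz']))@M; s=q[:,:2]/q[:,2:]; s=s*(1+d['k1']*(s**2).sum(1,keepdims=True))
    K=d['camera_matrix']; return s*[K[0][0],K[1][1]]+[K[0][2],K[1][2]]
def lidp(a,r,y,h=1): # r from hinge, h above lid plane
    return [77-r*np.cos(a)+h*np.sin(a),y,74+r*np.sin(a)+h*np.cos(a)]
def w(p,P):
    c,s=np.cos(p[2]),np.sin(p[2]); P=np.atleast_2d(P)
    return np.c_[p[0]+c*P[:,0]-s*P[:,1],p[1]+s*P[:,0]+c*P[:,1],P[:,2]]
E
cat > fit.py <<'E'
from h import *
T=cams.get_image('top');S=cams.get_image('side')
def model(p):
    a=p[3];kn=[-25,95-p[4],136]
    A=[[75,135,75],[-75,135,75],[75,3,75],kn,lidp(a,152,-135),[-75,-135,75]]
    B=[[75,135,75],[-75,135,75],[75,3,75],kn,lidp(a,152,3),lidp(a,152,-135),[75,135,0],[75,-135,0]]
    return np.r_[proj(T,w(p,A)),proj(S,w(p,B))]
a=np.array([[140,138],[62,385],[350,203],[140,318],[548,440],[503,522]])/3.75+[220,130]
b=np.array([[580,383],[605,255],[322,352],[515,172],[358,62],[105,45],[572,498],[78,435]])/3.5+[250,130]
m=np.r_[a,b]
r=least_squares(lambda p:((model(p)-m)/1).ravel(),[550,0,-.3,.7,5],loss='soft_l1',x_scale=[100,100,.3,.3,10])
p=r.x;print(np.round(p,3));print(np.round(model(p)-m,1).tolist())
np.save('p.npy',p)
for n,P in dict(knob=[-25,95-p[4],136],lidfront=lidp(p[3],132,-66),lidedge=lidp(p[3],152,-66),shut=[-55,-66,75],shutR=[-55,-110,75]).items(): print(n,np.round(w(p,P)[0],1))
E
python3 fit.py
python3 - <<'E'
from h import *
a=cams.get_image('side')['image'];cv2.imwrite('pics/s1.png',a[:,:,::-1])
E
```

```text
[ 5.67574e+02  8.65960e+01 -3.09000e-01  8.90000e-01  7.44800e+00]
[[-1.2, 0.1], [-1.9, -0.5], [-0.1, 0.2], [-0.1, 0.5], [-0.1, -1.6], [-0.4, 0.6], [0.0, -2.1], [-0.6, -2.0], [-1.0, -1.8], [0.0, 0.9], [0.1, 1.2], [1.1, 0.4], [-0.9, 1.5], [-2.5, 0.9]]
knob [570.4 177.6 136. ]
lidfront [542.5  25.3 177.2]
lidedge [530.5  29.2 192.8]
shut [495.1  40.5  75. ]
shutR [481.7  -1.5  75. ]
```

View pics/side0.png

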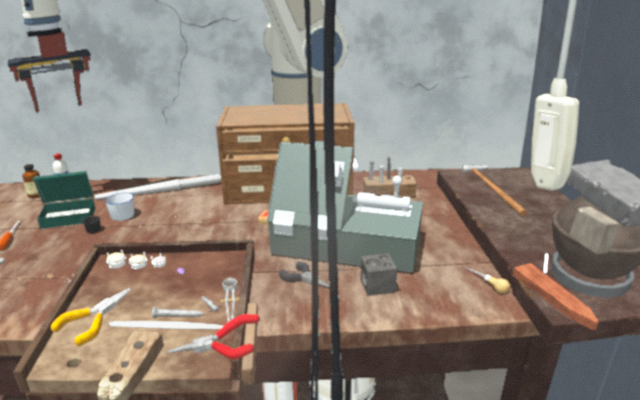

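View pics/top0.png

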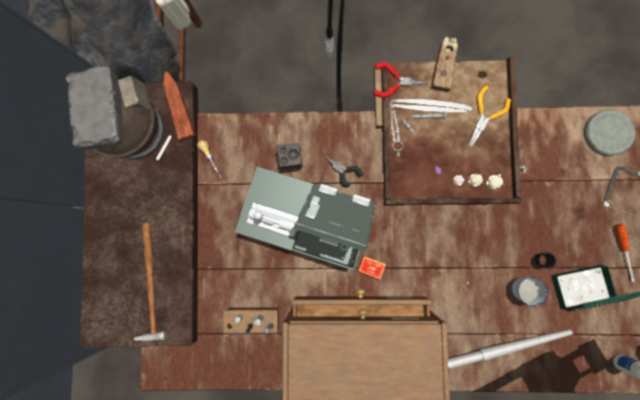

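```bash
cat > g.py <<'E'
from h import *
T=cams.get_image('top');S=cams.get_image('side')
# cabinet: front x, yL,yR, top z, in both pictures; front-top edge side (218..352,~125), drawer top edge
def tri(a,b):
    f=lambda P: np.r_[proj(T,P)[0]-a,proj(S,P)[0]-b]
    r=least_squares(f,[400,0,150]);return np.round(r.x,0),round(r.cost,1)
print('cab left(y+) front top',tri([283,320],[352,125]))
print('cab right front top',tri([447,321],[218,127]))
print('drawer knob',tri([361,294],[286,141]))
print('drawer front top L',tri([292,301],[351,151]))
print('drawer front top R',tri([430,301],[221,154]))
# back edge of cabinet top
print('cab L back top',tri([283,320],[350,107]))
for t in range(0,1):pass
E
python3 g.py
python3 - <<'E'
import cv2
a=cv2.imread('pics/side0.png')[90:220,200:430]; cv2.imwrite('pics/s2.png',cv2.resize(a,None,fx=3.4,fy=3.4,interpolation=2))
E
```

```text
cab left(y+) front top (array([373., 117., 184.]), np.float64(1.3))
cab right front top (array([ 372., -179.,  188.]), np.float64(3.1))
drawer knob (array([418., -28., 166.]), np.float64(0.1))
drawer front top L (array([400., 109., 133.]), np.float64(0.5))
drawer front top R (array([ 400., -167.,  135.]), np.float64(1.4))
cab L back top (array([382., 112., 226.]), np.float64(1.8))
```

View pics/s2.png

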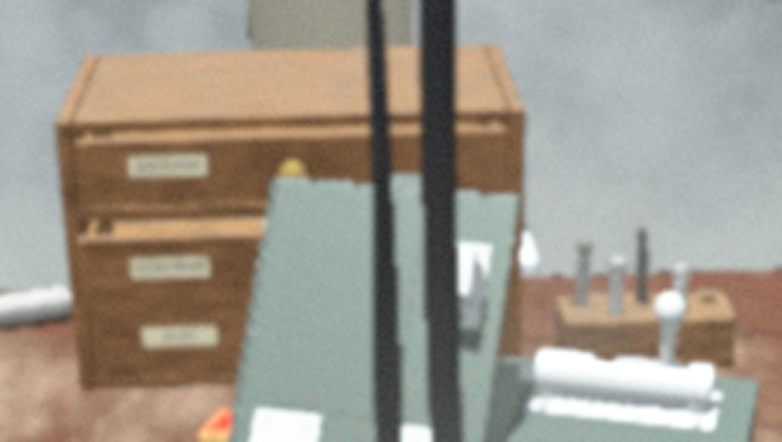

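Request:
move_arm:
  steps:
    - [[0,0,-0.2],0.985,1]
    - [[0,0,-0.2],0.985,1]
    - [[0,0,-0.2],0.985,1]
    - [[0,0,-0.2],0.985,1]
    - [[0,0,-0.2],0.985,1]
    - [[0,0,-0.2],0.985,1]
    - [[0,0,0],0.985,1]
    - [[0,0,0],0.985,1]
    - [[0,0,0],0.98,1]
    - [[0,0,0],0,1]

```text
t: 2.08
ee_pos: [279.6, -558.9, 252.7]
orientation: [3.103, -0.489, -0.0]
ft_force: [0.4, -1.1, -0.7]
width: 24.9
grasp_force: 0.0
```

Request:
move_arm:
  steps:
    - [[0.15,-1,0],0,1]
    - [[0.15,-1,0],0,1]
    - [[0.15,-1,0],0,1]
    - [[0.15,-1,0],0,1]
    - [[0.15,-1,0],0,1]
    - [[0.15,-1,0],0,1]
    - [[0.15,-1,0],0,1]
    - [[0.15,-1,0],0,1]
    - [[0.15,-1,0],0,1]
    - [[0.15,-1,0],0,1]
    - [[0.15,-1,0],0,1]
    - [[0.15,-1,0],0,1]
    - [[0.15,-1,0],0,1]
    - [[0.15,-1,0],0,1]
    - [[0.15,-1,0],0,1]
    - [[0.15,-1,0],0,1]
    - [[0.15,-1,0],0,1]
    - [[0.15,-1,0],0,1]
    - [[0.15,-1,0],0,1]
    - [[0.15,-1,0],0,1]

```text
t: 3.75
ee_pos: [503.7, -104.3, 252.8]
orientation: [3.105, -0.479, 0.0]
ft_force: [-0.1, -0.2, -0.9]
width: 0.5
grasp_force: 0.0
```

```bash
cat >> h.py <<'E'
def where():
    p=np.load('p.npy');o=ctrl.get_obs();d=np.array(o['ee_pos'])
    c,s=np.cos(p[2]),np.sin(p[2]);e=d[:2]-p[:2]
    F=np.array(o['ft_force']);tx=R.from_rotvec(o['orientation']).as_matrix()[:,0]
    print('t',round(o['t'],2),'world',d.round(1),'box',np.round([c*e[0]+s*e[1],-s*e[0]+c*e[1],d[2]],1),'yawerr deg',round(np.degrees(np.arctan2(tx[1],tx[0])-p[2]),2),'Fbox',np.round([c*F[0]+s*F[1],-s*F[0]+c*F[1],F[2]],1),'w',round(o['width'],1))
E
python3 -c "
from h import *
where()"
```

```text
t 3.75 world [ 503.7 -104.3  252.8] box [  -2.7 -201.3  252.8] yawerr deg 0.16 Fbox [ 0.  -0.2 -0.9] w 0.5
```

Request:
move_arm:
  steps:
    - [[0.16,-1,0],0,1]
    - [[0.16,-1,0],0,1]
    - [[0.16,-1,0],0,1]
    - [[0.16,-1,0],0,1]
    - [[0.16,-1,0],0,1]
    - [[0,0,1],0,1]
    - [[0,0,1],0,1]
    - [[0,0,0.6],0,1]
    - [[0,0,0.3],0,1]
    - [[0,0,0.3],0,1]
    - [[0,0,0],0,1]

```text
t: 4.67
ee_pos: [560.0, 7.4, 171.8]
orientation: [3.104, -0.483, -0.002]
ft_force: [-0.4, 0.1, 0.6]
width: 0.5
grasp_force: 0.0
```

```bash
python3 -c "
from h import *
where()"
```

```text
t 4.67 world [560.    7.4 171.8] box [ 16.9 -77.8 171.8] yawerr deg 0.04 Fbox [-0.4 -0.   0.6] w 0.5
```

Request:
move_arm:
  steps:
    - [[0,0,0.24],0,1]
    - [[0,0,0.24],0,1]
    - [[-0.21,0,0.24],0,1]
    - [[-0.21,0,0.24],0,1]
    - [[-0.21,0,0.24],0,1]
    - [[-0.21,0,0.24],0,1]
    - [[-0.14,0,0.3],0,1]
    - [[-0.14,0,0.3],0,1]
    - [[-0.14,0,0.3],0,1]
    - [[-0.14,0,0.3],0,1]
    - [[-0.05,0,0.25],0,1]
    - [[-0.05,0,0.25],0,1]
    - [[-0.05,0,0.25],0,1]
    - [[-0.05,0,0.25],0,1]
    - [[0,0,0],0,1]

```text
t: 5.92
ee_pos: [521.4, 19.6, 80.3]
orientation: [3.104, -0.484, -0.003]
ft_force: [-0.1, 0.5, 0.4]
width: 0.3
grasp_force: 0.0
```

```bash
python3 -c "
from h import *
where()"
```

```text
t 5.92 world [521.4  19.6  80.3] box [-23.6 -77.9  80.3] yawerr deg -0.01 Fbox [-0.2  0.4  0.4] w 0.3
```

Request:
move_arm:
  steps:
    - [[0,0,0.1],0,1]
    - [[0,0,0.1],0,1]
    - [[0,0,0.06],0,1]
    - [[0,0,0],0,1]

```text
t: 6.25
ee_pos: [522.4, 19.6, 75.4]
orientation: [-3.104, 0.484, 0.0]
ft_force: [-0.3, 0.2, 0.0]
width: 0.1
grasp_force: 0.3
```

```bash
python3 -c "
from h import *
where()
a=cams.get_image('side')['image'][130:240,250:450];cv2.imwrite('pics/s3.png',cv2.resize(a[:,:,::-1],None,fx=3.5,fy=3.5))"
```

```text
t 6.25 world [522.4  19.6  75.4] box [-22.7 -77.6  75.4] yawerr deg -0.02 Fbox [-0.3  0.1  0. ] w 0.1
```

View pics/s3.png

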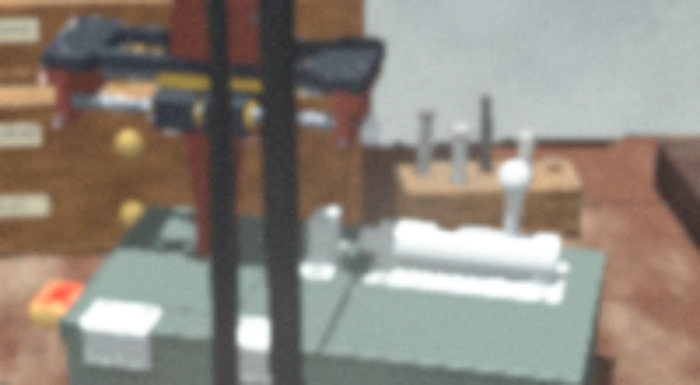

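Request:
move_arm:
  steps:
    - [[0,0,0.06],0,1]
    - [[0,0,0.06],0,1]
    - [[0,0,0],0,1]
    - [[0,0,0],0,1]

```text
t: 6.63
ee_pos: [522.5, 19.6, 74.9]
orientation: [-3.104, 0.484, -0.001]
ft_force: [-10.4, -0.6, 33.9]
width: 0.5
grasp_force: 16.9
```

Request:
move_arm:
  steps:
    - [[0,0,-0.1],0,1]
    - [[0,0,-0.6],0,1]
    - [[0,0,-1],0,1]
    - [[0,0,-1],0,1]
    - [[0,0,-1],0,1]
    - [[0,0,-0.4],0,1]
    - [[0,-1,0],0,1]
    - [[0,-1,0],0,1]
    - [[0,-1,0],0,1]
    - [[0,-1,0],0,1]
    - [[0,-1,0],0,1]
    - [[0,-1,0],0,1]
    - [[0,-1,0],0,1]
    - [[-0.1,-1,0],0,1]
    - [[0,-0.1,0],0,1]
    - [[0,0,0],0,1]

```text
t: 7.97
ee_pos: [581.4, 214.4, 173.8]
orientation: [3.104, -0.481, -0.001]
ft_force: [-0.3, -0.5, 0.0]
width: 0.1
grasp_force: 0.0
```

```bash
python3 -c "
from h import *
where()
S=cams.get_image('side')
a=S['image'][100:230,270:450];cv2.imwrite('pics/s4.png',cv2.resize(a[:,:,::-1],None,fx=4,fy=4))
p=np.load('p.npy');T=cams.get_image('top');cv2.imwrite('pics/t4.png',cv2.resize(T['image'][150:290,220:400,::-1],None,fx=4,fy=4))
for d,o in((S,[270,100]),(T,[220,150])):
  print(((proj(d,w(p,[[-25,95-p[4],136],lidp(0,152,-135),lidp(0,152,3),lidp(.05,152,3),[-25,-17,103]]))-o)*4).round().tolist())
"
```

```text
t 7.97 world [581.4 214.4 173.8] box [-25.7 125.9 173.8] yawerr deg 0.11 Fbox [-0.1 -0.6  0. ] w 0.1
[[509.0, 320.0], [88.0, 352.0], [347.0, 377.0], [348.0, 364.0], [289.0, 363.0]]
[[149.0, 261.0], [535.0, 479.0], [290.0, 402.0], [288.0, 402.0], [350.0, 323.0]]
```

View pics/s4.png

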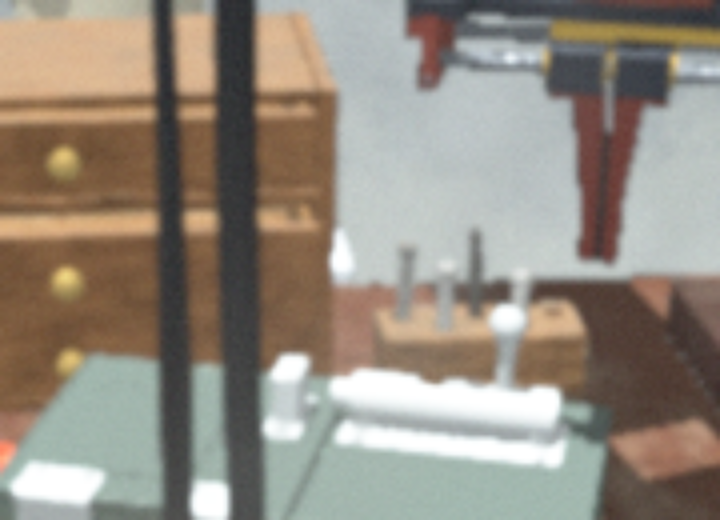

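Request:
move_arm:
  steps:
    - [[0,0,0.8],0,1]
    - [[0,0,0.8],0,1]
    - [[0,0,0.8],0,1]
    - [[0,0,0],0,1]
    - [[0.03,0.3,0],0,1]
    - [[0,0.3,0],0,1]
    - [[0,0.3,0],0,1]
    - [[0,0.3,0],0,1]
    - [[0,0.2,0],0,1]
    - [[0,0.2,0],0,1]
    - [[0,0.2,0],0,1]
    - [[0,0.2,0],0,1]
    - [[0,0.1,0],0,1]
    - [[0,0,0],0,1]

```text
t: 9.23
ee_pos: [566.0, 162.4, 114.7]
orientation: [3.104, -0.484, -0.0]
ft_force: [-0.2, 0.7, 0.7]
width: 0.3
grasp_force: 0.1
```

```bash
python3 -c "
from h import *
where()"
```

```text
t 9.23 world [566.  162.4 114.7] box [-24.5  71.8 114.7] yawerr deg -0.03 Fbox [-0.4  0.6  0.7] w 0.3
```

Request:
move_arm:
  steps:
    - [[0,0.1,0],0,1]
    - [[0,0.06,0],0,1]
    - [[0,0,0],0,1]

```text
t: 9.48
ee_pos: [564.9, 159.1, 114.6]
orientation: [3.104, -0.484, -0.0]
ft_force: [0.3, 1.4, -0.6]
width: 0.3
grasp_force: 0.5
```

```bash
python3 -c "
from h import *
where()
S=cams.get_image('side')
a=S['image'][100:230,270:450];cv2.imwrite('pics/s5.png',cv2.resize(a[:,:,::-1],None,fx=4,fy=4))
p=np.load('p.npy')
print(((proj(S,w(p,[[-25,95-s,136] for s in (30,36,42,46)]))-[270,100])*4).round().tolist())"
```

```text
t 9.48 world [564.9 159.1 114.6] box [-24.6  68.3 114.6] yawerr deg -0.01 Fbox [-0.1  1.4 -0.6] w 0.3
[[460.0, 316.0], [448.0, 314.0], [435.0, 313.0], [427.0, 312.0]]
```

View pics/s5.png

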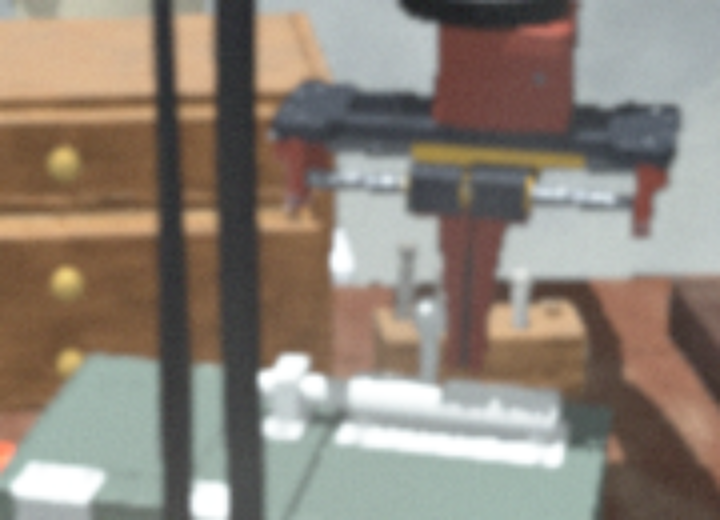

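Request:
move_arm:
  steps:
    - [[0,0.06,0],0,1]
    - [[0,0.06,0],0,1]
    - [[0,0,0],0,1]

```text
t: 9.78
ee_pos: [564.8, 157.6, 114.8]
orientation: [-3.101, 0.485, -0.002]
ft_force: [1.3, 8.7, -1.9]
width: 0.5
grasp_force: 4.1
```

Request:
move_arm:
  steps:
    - [[0,-0.4,0],0,1]
    - [[0,-0.4,0],0,1]
    - [[0.6,0,0],0,1]
    - [[0.6,0,0],0,1]
    - [[0,0.6,0],0,1]
    - [[0,0.6,0],0,1]
    - [[0,0.36,0.2],0,1]
    - [[0,0,0],0,1]

```text
t: 10.45
ee_pos: [584.5, 126.9, 108.4]
orientation: [3.102, -0.486, -0.005]
ft_force: [1.1, 0.2, 0.7]
width: 0.3
grasp_force: 0.0
```

```bash
python3 -c "
from h import *
where()"
```

```text
t 10.45 world [584.5 126.9 108.4] box [  3.8  43.6 108.4] yawerr deg -0.11 Fbox [0.9 0.5 0.7] w 0.3
```

Request:
move_arm:
  steps:
    - [[0,-0.18,0],0,1]
    - [[-0.2,0,0],0,1]
    - [[-0.2,0,0],0,1]
    - [[-0.2,0,0],0,1]
    - [[-0.2,0,0],0,1]
    - [[-0.2,0,0],0,1]
    - [[-0.2,0,0],0,1]
    - [[-0.15,0,0],0,1]
    - [[0,0,0],0,1]

```text
t: 11.2
ee_pos: [555.0, 144.0, 109.6]
orientation: [3.104, -0.483, -0.002]
ft_force: [-0.1, 0.1, -0.1]
width: 0.4
grasp_force: 0.0
```

```bash
python3 -c "
from h import *
where()"
```

```text
t 11.2 world [555.  144.  109.6] box [-29.4  50.8 109.6] yawerr deg 0.01 Fbox [-0.1  0.1 -0.1] w 0.4
```

Passing freely so far; continue in small steps until the stop.

Request:
move_arm:
  steps:
    - [[-0.12,0,0],0,1]
    - [[-0.12,0,0],0,1]
    - [[-0.08,0,0],0,1]
    - [[0,0,0],0,1]

```text
t: 11.53
ee_pos: [548.0, 146.2, 109.6]
orientation: [3.104, -0.484, -0.001]
ft_force: [-0.4, -0.1, -0.3]
width: 0.2
grasp_force: 0.0
```

```bash
python3 -c "
from h import *
where()
S=cams.get_image('side')
a=S['image'][100:230,270:450];cv2.imwrite('pics/s6.png',cv2.resize(a[:,:,::-1],None,fx=4,fy=4))
p=np.load('p.npy')
print(((proj(S,w(p,[[-25-45*np.sin(s),50,91+45*np.cos(s)] for s in (0,.6,.8,.9,1.05)]))-[270,100])*4).round().tolist())"
```

```text
t 11.53 world [548.  146.2 109.6] box [-36.7  50.8 109.6] yawerr deg -0.01 Fbox [-0.4 -0.3 -0.3] w 0.2
[[429.0, 313.0], [436.0, 308.0], [438.0, 313.0], [438.0, 317.0], [439.0, 325.0]]
```

View pics/s6.png

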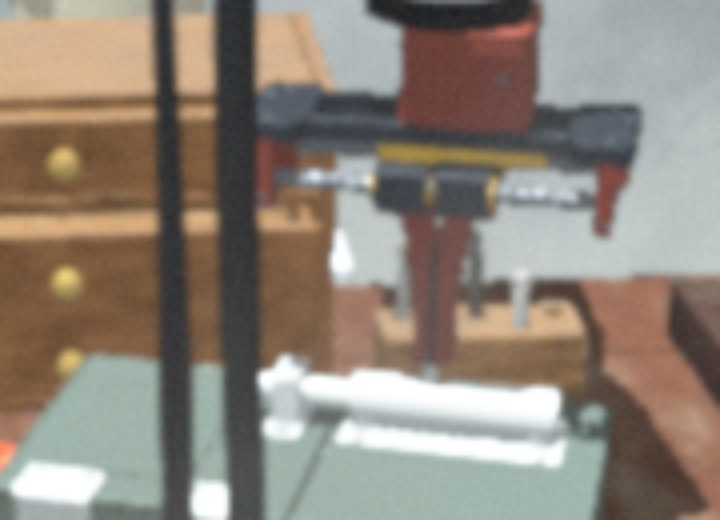

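Request:
move_arm:
  steps:
    - [[-0.12,0,0],0,1]
    - [[-0.12,0,0],0,1]
    - [[-0.08,0,0],0,1]
    - [[0,0,0],0,1]

```text
t: 11.92
ee_pos: [542.8, 148.6, 110.7]
orientation: [-3.103, 0.483, -0.007]
ft_force: [4.8, -2.1, 2.7]
width: 0.4
grasp_force: 2.7
```

Request:
move_arm:
  steps:
    - [[-0.08,0,0],0,1]
    - [[0,0,0],0,1]
    - [[0,0,0],0,1]
    - [[0.3,0,0],0,1]
    - [[0.3,0,0],0,1]
    - [[0.3,0,-0.5],0,1]
    - [[0,0,-1],0,1]
    - [[0,0,-1],0,1]
    - [[0,0,-1],0,1]
    - [[0.5,-1,0],0,1]
    - [[0.5,-1,0],0,1]
    - [[0.5,-1,0],0,1]
    - [[0.5,-1,0],0,1]
    - [[0.5,-1,0],0,1]
    - [[0.5,-1,0],0,1]
    - [[0,0,0],0,1]

```text
t: 13.25
ee_pos: [680.1, 265.5, 196.3]
orientation: [-3.103, 0.481, -0.001]
ft_force: [-0.9, 0.4, 1.1]
width: 0.3
grasp_force: 0.0
```

```bash
python3 -c "
from h import *
where()
S=cams.get_image('side');T=cams.get_image('top')
a=np.vstack([cv2.resize(S['image'][150:220,300:440],None,fx=4,fy=4),cv2.resize(T['image'][180:250,240:380],None,fx=4,fy=4)]);cv2.imwrite('pics/s7.png',a[:,:,::-1])
p=np.load('p.npy')
K=w(p,[[-25-45*np.sin(s),49,91+45*np.cos(s)] for s in (0,.6,.8,.9,1.05)])
print(((proj(S,K)-[300,150])*4).round().tolist(),((proj(T,K)-[240,180])*4+[0,280]).round().tolist())"
```

```text
t 13.25 world [680.1 265.5 196.3] box [ 52.7 204.7 196.3] yawerr deg 0.07 Fbox [-0.9  0.1  1.1] w 0.3
[[307.0, 112.0], [314.0, 108.0], [316.0, 113.0], [316.0, 117.0], [317.0, 125.0]] [[141.0, 444.0], [128.0, 492.0], [126.0, 505.0], [125.0, 511.0], [124.0, 517.0]]
```

View pics/s7.png

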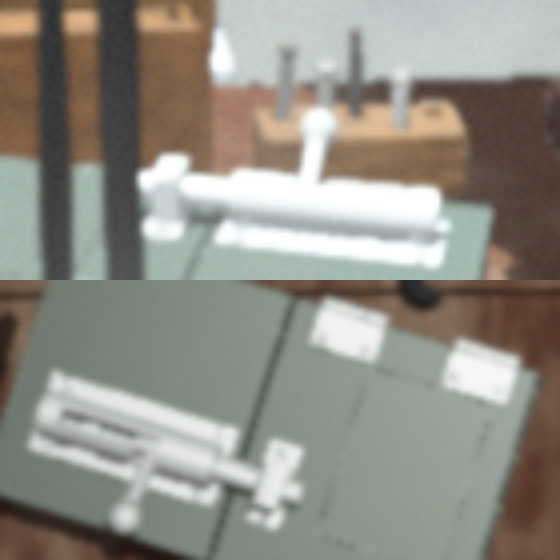

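The pictures show the lid shut, the bolt through the staple and the knob at side (319,125) and top (125,516), which matches a roll of about 1.05. The arm is clear, so I'm handing in.

```bash
python3 -c "
from h import *
print(ctrl.close_job())"
```

```text
the job is handed in; nothing more can be done
None
```

I shut the lid, threw the bolt fully through the staple and turned the knob down into the short leg (roll about 1.05 rad in the last pictures), then handed the job in; no verdict came back.

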